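Vent the tall leak-test chamber: unscrew its port plug

TASK

Unscrew the plug from the port on the front of the taller steel test chamber: turn its flat handle anticlockwise (seen from in front of the port) until it stops and the thread lets go, then draw the plug straight out. Put it down in the aluminium tray and let go.

Things in the scene. Friction and masses are not known exactly. Their poses are not given: they have to be found in the camera images.
- tall_plug_handle (a point): Middle of the flat handle of the steel plug (180 g) in the taller chamber's port; the lower chamber has a like plug, not wanted. Handle: a plate 20 mm along the plug axis (x, into the port), 9 mm thick (y), reaching 44 mm from the axis (z, outward). This point is 30 mm from the axis; hub radius below it 9 mm; flange (radius 17 mm) begins 26 mm along +x.
- tall_plug_nose (a point): Inner end of the same plug's shank (radius 8 mm, with a cross bar 16 mm each way along z), on the plug axis, 66 mm from the handle point along x, 30 mm along -z. The thread turns stiffly (0.1 N m), anticlockwise only, 60 degrees to a stop; there, or up to 8 degrees short of it, it has let go and the plug slides out along -x, clear after 35 mm.
- tall_port (a point): Centre of the mouth of the port on the taller chamber (160 mm tall, 110 mm across, fixed). A level neck, 48 mm across, 75 mm above the table; x points along its axis into the chamber, z up, y left seen from in front. With the plug home the handle point is 34 mm before the mouth (-x), the handle leaning 28 degrees right of upright; at the stop it leans 32 degrees left.
- tray: Open aluminium tray, fixed, 190 mm (x) by 150 mm (y) outside, walls 4 mm thick and 22 mm high, floor 4 mm thick. Origin under its centre, on the table.
Things that resemble listed ones, but are neither listed nor needed, are in the scene too. Of the things that look like the tray, the larger one is meant.

How it is judged (in metres and radians):
On the way, in this order (a step that is already met when the one before it is completed fails the run):
1. the handle is turned anticlockwise past upright, with the plug still home in its port (y of tall_plug_handle in the frame of tall_port above 0.006 m and x of tall_plug_handle in the frame of tall_port above -0.042 m and horizontal distance between tall_plug_nose and tall_port above 0.024 m), for 0.05 s.
2. the plug is drawn clear of the port (x of tall_plug_nose in the frame of tall_port below -0.003 m), for 0.05 s.
At the end, for the whole second after the job is handed in: the plug of the taller chamber lies in the tray: its handle point and its inner end both within the tray's outline (to 5 mm past its outer edge) and lower than 65 mm above the table (x of tall_plug_handle in the frame of tray between -0.1 and 0.1 m and y of tall_plug_handle in the frame of tray between -0.08 and 0.08 m and x of tall_plug_nose in the frame of tray between -0.1 and 0.1 m and y of tall_plug_nose in the frame of tray between -0.08 and 0.08 m and height (world z) of each of tall_plug_handle, tall_plug_nose below 0.065 m); the robot touches nothing.
It also fails if it takes over 42 s, if anything falls off the work surface, if the arm or the gripper's body presses on something with over 40 N, if the wrist force passes 120 N, or if a joint passes its speed limit or range.

ROBOT

A 6-joint arm with a two-finger parallel gripper is mounted at the origin on the work surface. World frame = base frame: x ahead of the robot, y to its left, z up, the work surface at z = 0. Lengths are in mm, angles in rad, forces in N, time in s.
With the tool pointing down it reaches from about 350 to 725 mm from the base axis. Payload 6 kg.
Tool frame: the origin (TCP) lies midway between the tips of the shut fingers; the grasp point (between the pads) lies 19 mm behind it; z points along the fingers, y is the direction in which the jaws open and shut (so a half turn about z gives the same grasp; the last joint's range is limited). The gripper opens to 85 mm and grips with 20 to 120 N. Pads are 22 mm wide; open, the fingers measure 114 mm over their backs; the gripper's body (76 mm by 85 mm) begins 54 mm behind the grasp point. The pads swing forward as they close: fully open they stand 13 mm farther back than shut.
Start: joints at [1.664, 0.04, 0.085, 0, -1.615, -0.334], TCP at [143.062, 582.672, 231.261] pointing down, gripper open.
Joint ranges: [-2.56, 2.56], [-1.29, 2.01], [-1.08, 1.49], [-3.29, 1.98], [-2.81, -0.18], [-2.99, 2.99]. Speed limits (rad/s): [2.57, 2.57, 3.01, 3.14, 3.14, 3.14].

INTERFACE

Orientations are given as a rotation vector (axis times angle).
In Python, from plant import bot gives the robot as it stands.
- The arm moves only by the tool send_rows, never from a script. Its argument "deltas" is a list of rows, each a list of 4 numbers: the shift along the tool's x, y, z in mm, then the turn about the tool's z in rad. In form: [[dx, dy, dz, roll], ...]. A call has exactly 8 rows; each row shifts and turns the pose as measured when the row begins, along the tool's axes as they then stand; what a row does not reach is not made up. A row lasts 1/8 s, in which the tool goes at most 62.5 mm and 10.7 degrees, less where a joint would pass 70% of its speed; a pose out of reach is approached as far as the arm can. A call is refused whole if a number of a shift passes 62.5 or a number of a turn 0.188, either way. A call with a gripper value outside its range is refused whole. "grip" is the closure in counts, from 0 (fully open) to 255 (shut), set as the call begins (left out, the last holds). The fingers move at their own pace and stop on an object; "force" is the grip in N (left out, the last holds). Time passes only in rows, so rows that do not move let the fingers close, or fill a call up. It gives the time, the measured TCP pose, the force and the opening at its end, in the units of the state.
- bot.read_state(): the state, without advancing time (a new reading comes with each control period).
- bot.read_camera(name): name is "scene" or "top"; returns a dict with "pixels" (420x560x3 uint8, red, green, blue), "fx", "fy", "cx", "cy" (pixels), "k1" (the pictures are not rectified: a ray, as slopes to the right and down, at radius r is drawn at 1 + k1 r^2 times it, then the intrinsics apply), "R" (3x3) and "t" (3): a world point X has camera coordinates R X + t. Camera axes: x right, y down, z forward; pixel columns grow to the right and rows downward; lengths in mm; the calibration is good to about 2 mm. A picture is of the moment at which its call begins. There is no depth.
- bot.sign_off(): hands the job in, once; it reports no verdict.
The state is a dict: "time": time; "q": joint angles; "joint_vel": joint speeds; "joint_efforts": joint torques, N m; "ee_pos": TCP position; "tcp_rot": TCP orientation; "contact_force": force on the tool from outside, world axes, zero at the start; "moment": the same for the moment, N m; "finger_gap": finger opening in mm.
Only numpy, scipy, OpenCV 4.12 (cv2) and the standard library are available. Lean on these libraries where they do the work, as an engineer would, in place of code of your own. Each camera call takes 0.05 s, during which the arm holds its last target.

## Working session

There is one attempt and no reset: what is moved stays moved. The work goes in short steps, Python scripts to look and compute and a tool call to move; the robot and the scene stay as the last step left them, time stands still between calls to the robot, and variables do not carry over. Pictures are saved under pics/ and viewed, and the job is handed in when it is done.

Besides the shell and the picture viewer there is one more tool, called after "Emit:" as name([rows], argument=value, ...), one row to a line, values as JSON. send_rows: Moves the arm, as the interface text tells. Its arguments: {"type":"object","properties":{"deltas":{"type":"array"},"grip":{"type":"number"},"force":{"type":"number"}},"required":["deltas"]}

```bash
ls; mkdir -p pics
python3 - <<'E'
from plant import bot
import cv2,pickle
s=bot.read_state();print(s)
for n in("scene","top"):
    c=bot.read_camera(n);pickle.dump(c,open(n+'.pkl','wb'))
    cv2.imwrite(f'pics/{n}0.png',c['pixels'][:,:,::-1])
    print(n,{k:v for k,v in c.items() if k!='pixels'})
E
```

```text
pics
{'time': 0.0, 'q': array([ 1.66370752e+00,  4.08555508e-02,  8.37724431e-02, -4.52365236e-04,
       -1.61548417e+00, -3.33703122e-01]), 'joint_vel': array([ 1.36771689e-03,  2.14326915e-04, -2.61128172e-04, -1.78460169e-05,
        1.19788456e-03,  9.08378049e-04]), 'joint_efforts': array([-1.51698491e-04, -3.68196130e+01,  3.47409797e+01,  6.93200648e+00,
       -5.29099212e-03,  8.58571923e-06]), 'ee_pos': array([142.92718704, 582.38787256, 230.23517663]), 'tcp_rot': array([ 3.11704162e+00, -3.77071732e-01, -1.04853375e-04]), 'contact_force': array([ 0.22202258,  0.3095959 , -0.12764395]), 'moment': array([0.00575894, 0.01046584, 0.0314291 ]), 'finger_gap': 85.64844807990421}
scene {'fx': 485.1630987890133, 'fy': 485.1630987890133, 'cx': 278.8017540408576, 'cy': 210.06058569375034, 'k1': -0.06404358288190196, 'R': array([[ 0.76123239,  0.64845878, -0.00514267],
       [ 0.39174527, -0.46616463, -0.79323778],
       [-0.51677934,  0.60182368, -0.60889028]]), 't': array([-327.88720363, -112.27532079, 1386.86453638])}
top {'fx': 484.85205436564627, 'fy': 484.85205436564627, 'cx': 270.0010415481883, 'cy': 206.18352957810177, 'k1': 0.06006490032009932, 'R': array([[ 0.00776406, -0.99945891,  0.03196246],
       [-0.99608251, -0.01054557, -0.08779758],
       [ 0.08808714, -0.03115558, -0.99562542]]), 't': array([ -26.06586488,  448.02474802, 1012.38632082])}
```

View pics/scene0.png

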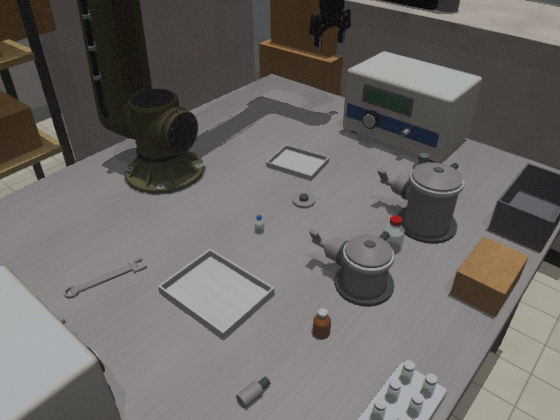

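View pics/top0.png

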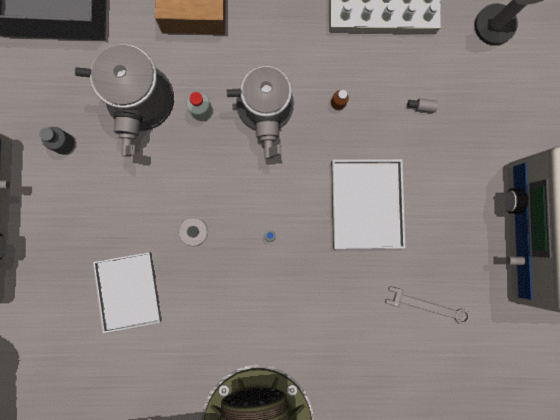

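```bash
cat > h.py <<'E'
import numpy as np,cv2,pickle
def load(n): return pickle.load(open(n+'.pkl','rb'))
def ray(c,u,v):
    d=np.array([(u-c['cx'])/c['fx'],(v-c['cy'])/c['fy']]);s=d.copy()
    for _ in range(20): s=d/(1+c['k1']*(s@s))
    w=c['R'].T@np.array([s[0],s[1],1]);return -c['R'].T@c['t'],w/np.linalg.norm(w)
def onz(c,u,v,z):
    o,d=ray(c,u,v);return o+d*(z-o[2])/d[2]
def tri(c1,p1,c2,p2):
    o1,d1=ray(c1,*p1);o2,d2=ray(c2,*p2)
    A=np.stack([d1,-d2],1);x=np.linalg.lstsq(A,o2-o1,rcond=None)[0]
    a=o1+d1*x[0];b=o2+d2*x[1];return (a+b)/2,np.linalg.norm(a-b)
def proj(c,X):
    X=c['R']@np.asarray(X,float)+c['t'];s=X[:2]/X[2];s=s*(1+c['k1']*(s@s));return s[0]*c['fx']+c['cx'],s[1]*c['fy']+c['cy']
def crop(c,x0,y0,w,h,k,name):
    p=c['pixels'][y0:y0+h,x0:x0+w,::-1];p=cv2.convertScaleAbs(p,alpha=1.6)
    cv2.imwrite(name,cv2.resize(p,None,fx=k,fy=k,interpolation=cv2.INTER_CUBIC))
def grab(n,save=None):
    from plant import bot
    c=bot.read_camera(n);pickle.dump(c,open(n+'.pkl','wb'));return c
E
python3 - <<'E'
from h import *
crop(load('scene'),360,140,120,100,6,'pics/c1.png')
crop(load('top'),70,30,120,140,4,'pics/c2.png')
E
```

```text
(no output)
```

View pics/c1.png

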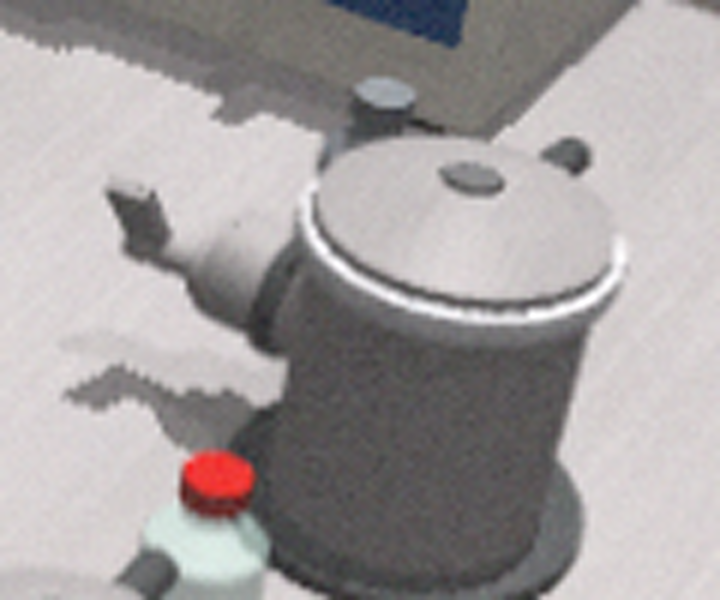

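View pics/c2.png

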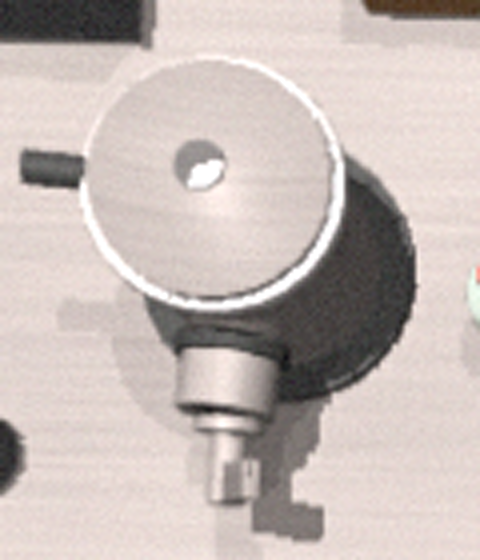

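Run:
```python
from h import *
crop(load('scene'),370,160,50,45,14,'pics/c3.png')
crop(load('top'),105,105,50,55,10,'pics/c4.png')
S,T=load('scene'),load('top')
# lid knob triangulation, both chambers
print(tri(S,(360+472/6,140+172/6),T,(70+200/4,30+160/4)))
# tall base: rim ellipse etc later
crop(S,320,220,90,90,7,'pics/c5.png')
```

```text
(array([685.16044757, 261.40620009, 161.48253393]), np.float64(0.24091088125573415))
```

View pics/c3.png

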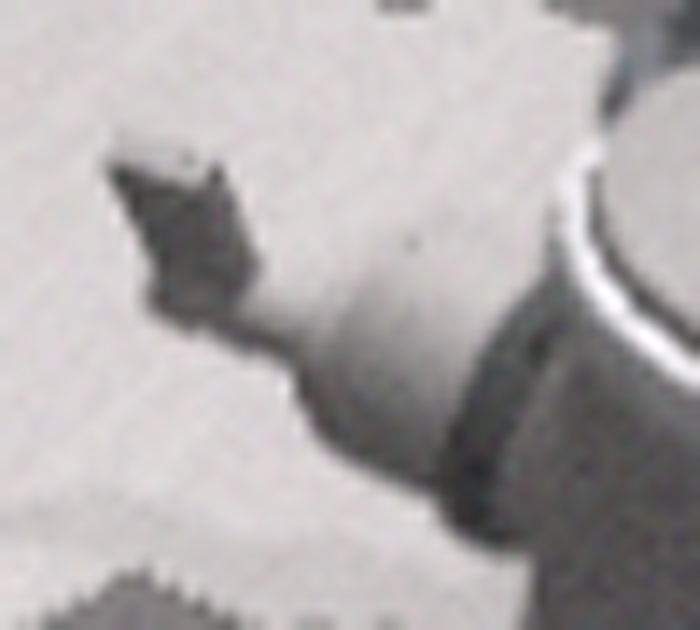

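View pics/c4.png

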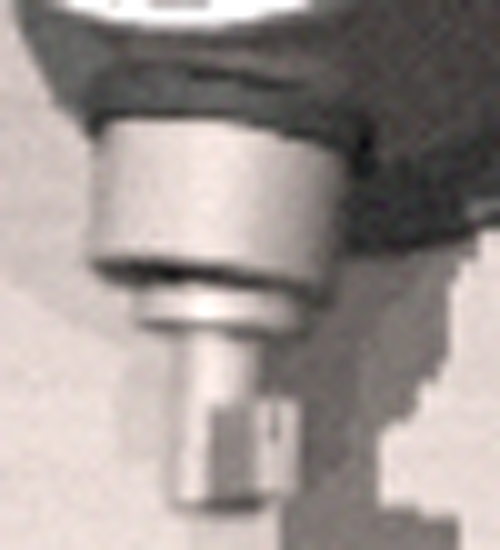

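Run:
```python
from h import *
S,T=load('scene'),load('top')
f=lambda x,y:(105+x/10,105+y/10)
g=lambda x,y:(370+x/14,160+y/14)
print('tip',tri(S,g(163,158),T,f(276,447)))
print('tip near-left corner', tri(S,g(108,165),T,f(252,493)))
print('tip far corner', tri(S,g(215,172),T,f(257,400)))
for n,p in dict(mL=(90,265),mR=(322,290),bL=(97,125),bR=(352,145)).items(): print(n,onz(T,*f(*p),75))
hub=[(175,500),(270,500)]
for p in [(185,325),(262,330),(172,495)]: print('hub',onz(T,*f(*p),75))
# lower chamber knob & trays
gray=T['pixels'].mean(2)
for nm,b in dict(big=(325,150,90,110),small=(85,245,85,95)).items():
    x,y,w,h=b;m=(gray[y:y+h,x:x+w]>165).astype(np.uint8)
    print(nm,m.sum(), cv2.minAreaRect(cv2.findNonZero(m)+np.array([x,y])))
```

```text
tip (array([549.53008471, 250.22250522, 102.85319162]), np.float64(2.205457569077962))
tip near-left corner (array([539.62041606, 254.63427801,  95.76722343]), np.float64(3.0346718896275546))
tip far corner (array([558.52016084, 254.01869032, 101.94870548]), np.float64(1.1812374576821458))
mL [590.56263517 294.21575384  75.        ]
mR [586.42283999 248.34557366  75.        ]
bL [619.15187171 293.67930804  75.        ]
bR [616.21162996 243.17789937  75.        ]
hub [578.73720295 275.18069553  75.        ]
hub [578.02490005 259.97693084  75.        ]
hub [544.16083875 276.70884593  75.        ]
big 5706 ((368.5838317871094, 203.4369659423828), (88.82723236083984, 69.8084945678711), 88.60282135009766)
small 3758 ((125.56329345703125, 292.2176818847656), (72.80541229248047, 57.49530029296875), 81.38435363769531)
```

View pics/c5.png

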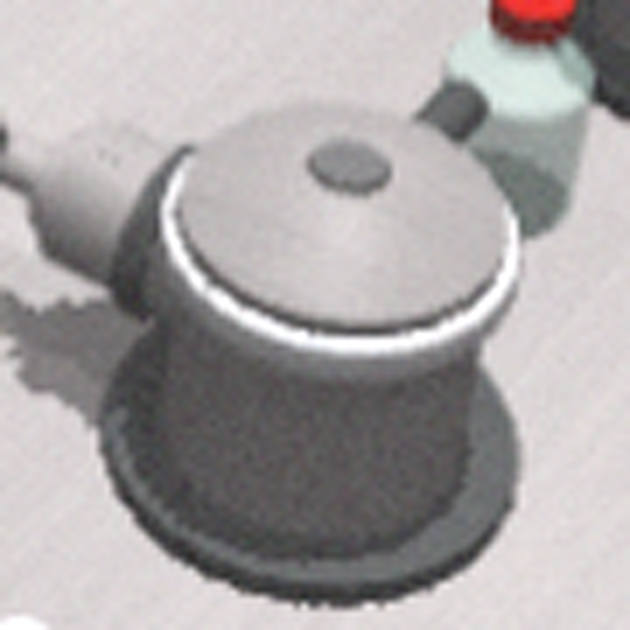

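Run:
```python
from h import *
S,T=load('scene'),load('top')
M=np.array([588.5,271.3,75]);a=np.deg2rad(-5.5)
ex=np.array([np.cos(a),np.sin(a),0]);ey=np.array([-np.sin(a),np.cos(a),0]);ez=np.array([0,0,1.])
th=np.deg2rad(-28)
for nm,c,(x0,y0,k),b in(('scene',S,(370,160,14),'pics/c3.png'),('top',T,(105,105,10),'pics/c4.png')):
    im=cv2.imread(b)
    def d(x,y,z,col):
        u,v=proj(c,M+x*ex+y*ey+z*ez);cv2.circle(im,(int((u-x0+.5)*k),int((v-y0+.5)*k)),3,col,-1)
    for x in(-44,-24):
        for t in(-4.5,4.5):
            for r in(9,44):
                # handle dir: lean angle th: (y,z)=(sin th... right=-y)
                y=r*np.sin(th)+t*np.cos(th);z=r*np.cos(th)-t*np.sin(th);d(x,y,z,(0,0,255))
    for p in np.linspace(0,2*np.pi,24): d(0,24*np.cos(p),24*np.sin(p),(0,255,0))
    cv2.imwrite('pics/o_'+nm+'.png',im)
```

```text
(no output)
```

View pics/o_scene.png

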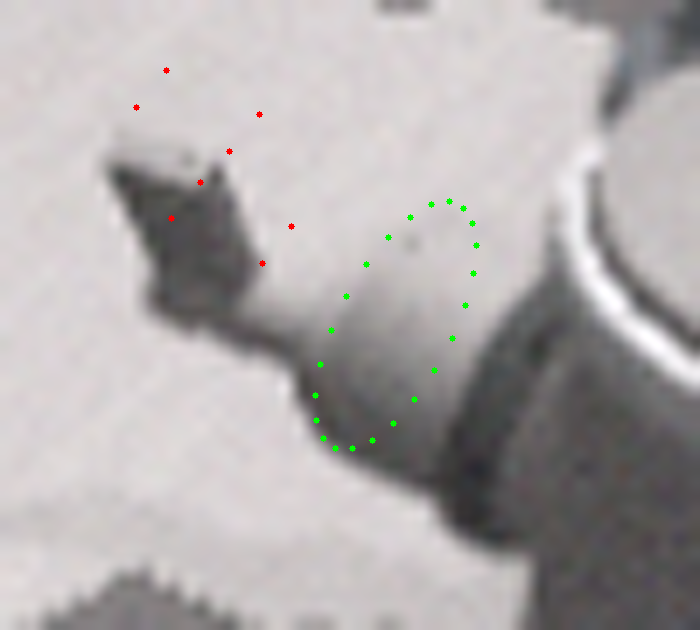

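View pics/o_top.png

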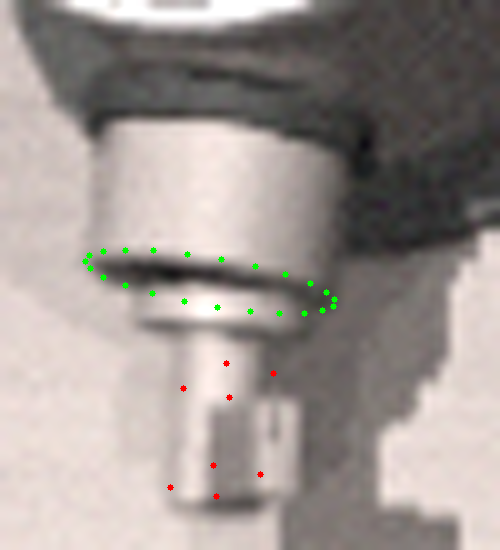

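```bash
cat > ov.py <<'E'
from h import *
def overlay(S,T,M,yaw,lean,tag,bs=(370,160,50,45,14),bt=(105,105,50,55,10),dx=0):
    M=np.array(M,float);a=np.deg2rad(yaw)
    ex=np.array([np.cos(a),np.sin(a),0]);ey=np.array([-np.sin(a),np.cos(a),0]);ez=np.array([0,0,1.])
    th=np.deg2rad(lean);out=[]
    for nm,c,(x0,y0,w,h,k) in(('s',S,bs),('t',T,bt)):
        im=cv2.resize(cv2.convertScaleAbs(c['pixels'][y0:y0+h,x0:x0+w,::-1],alpha=1.6),None,fx=k,fy=k,interpolation=cv2.INTER_CUBIC)
        def P(x,y,z):
            u,v=proj(c,M+x*ex+y*ey+z*ez);return (int((u-x0+.5)*k),int((v-y0+.5)*k))
        def circ(x,r,col): cv2.polylines(im,[np.array([P(x,r*np.cos(p),r*np.sin(p)) for p in np.linspace(0,6.28,40)])],True,col,1)
        circ(0,24,(0,255,0));circ(30,24,(0,255,0));circ(dx-8,17,(255,0,0));circ(dx,17,(255,0,0));circ(dx-44,9,(255,0,255));circ(dx-8,9,(255,0,255))
        q=lambda x,t,r:P(x+dx,r*np.sin(th)+t*np.cos(th),r*np.cos(th)-t*np.sin(th))
        for t in(-4.5,4.5): cv2.polylines(im,[np.array([q(-44,t,9),q(-44,t,44),q(-24,t,44),q(-24,t,9)])],True,(0,0,255),1)
        out.append(im)
    H=max(o.shape[0] for o in out);o=np.hstack([cv2.copyMakeBorder(i,0,H-i.shape[0],0,0,cv2.BORDER_CONSTANT) for i in out])
    k=min(1,800/o.shape[1],600/o.shape[0]);cv2.imwrite(f'pics/{tag}.png',cv2.resize(o,None,fx=k,fy=k,interpolation=cv2.INTER_AREA))
E
python3 - <<'E'
from ov import *
S,T=load('scene'),load('top')
overlay(S,T,(588.5,271.3,75),-5.5,-28,'v1')
overlay(S,T,(586,268.5,66),-5.5,-28,'v2')
# lower chamber knob
print(tri(S,(320+349/7,220+165/7),T,(266.5,90)))
E
```

```text
(array([673.29855838,  -8.45629319, 110.91054691]), np.float64(6.445594307847556))
```

View pics/v1.png

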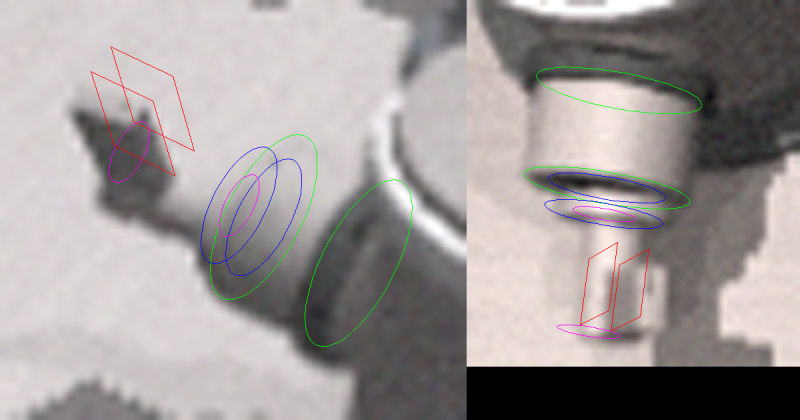

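View pics/v2.png

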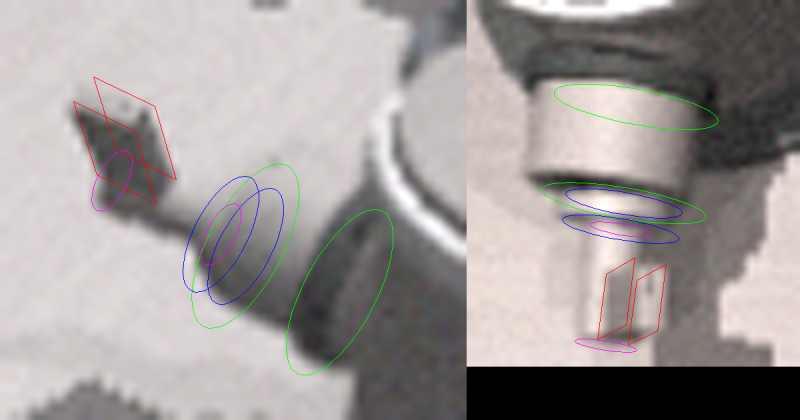

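Run:
```python
from h import *
S,T=load('scene'),load('top')
def cr(c,x0,y0,w,h,k):
    p=c['pixels'][y0:y0+h,x0:x0+w,::-1].astype(float);p=np.clip((p-p.min())*1.0/(np.percentile(p,99.5)-p.min()),0,1)**.8*255
    return cv2.resize(p.astype(np.uint8),(w*k,h*k),interpolation=cv2.INTER_NEAREST)
a=cr(S,370,160,50,45,8);b=cr(T,100,105,50,55,8)
c=cr(S,305,225,50,45,8);d=cr(T,240,105,50,55,8)
H=440
pad=lambda i:cv2.copyMakeBorder(i,0,H-i.shape[0],0,0,cv2.BORDER_CONSTANT)
cv2.imwrite('pics/n1.png',np.hstack([pad(a),pad(b)]));cv2.imwrite('pics/n2.png',np.hstack([pad(c),pad(d)]))
```

```text
(no output)
```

View pics/n1.png

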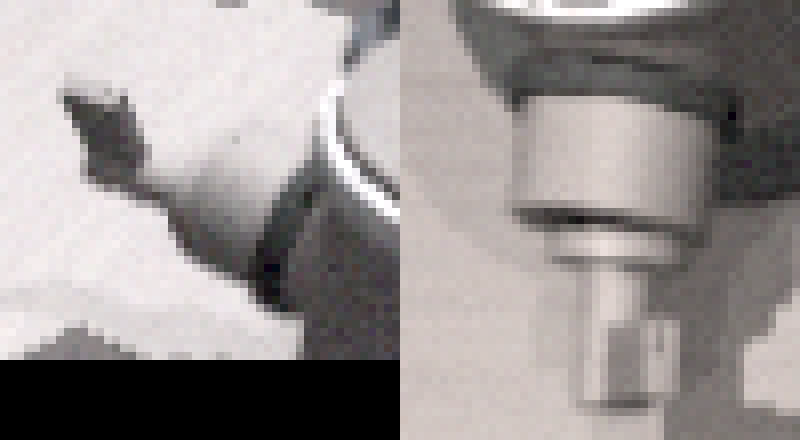

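View pics/n2.png

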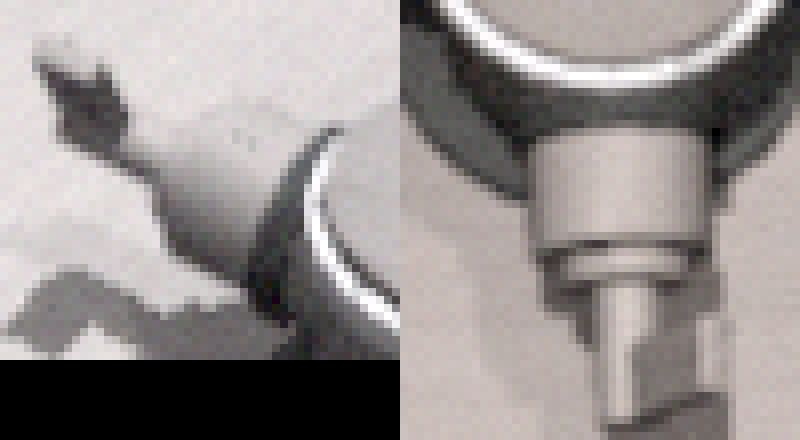

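Run:
```python
from ov import *
S,T=load('scene'),load('top')
f=lambda x,y:(105+x/10-.5,105+y/10-.5)
for p in [(222,495),(222,305),(140,310),(305,315),(90,270),(325,288)]: print(p,onz(T,*f(*p),75))
overlay(S,T,(586,267,75),-1.5,-28,'v3')
overlay(S,T,(583,267,72),1,-28,'v4')
```

```text
(222, 495) [545.33267591 267.90147229  75.        ]
(222, 305) [583.9586489  269.02410245  75.        ]
(140, 310) [582.6062949  285.13388879  75.        ]
(305, 315) [582.25327828 252.58529496  75.        ]
(90, 270) [590.54147646 295.19729375  75.        ]
(325, 288) [587.84397468 248.77961023  75.        ]
```

View pics/v3.png

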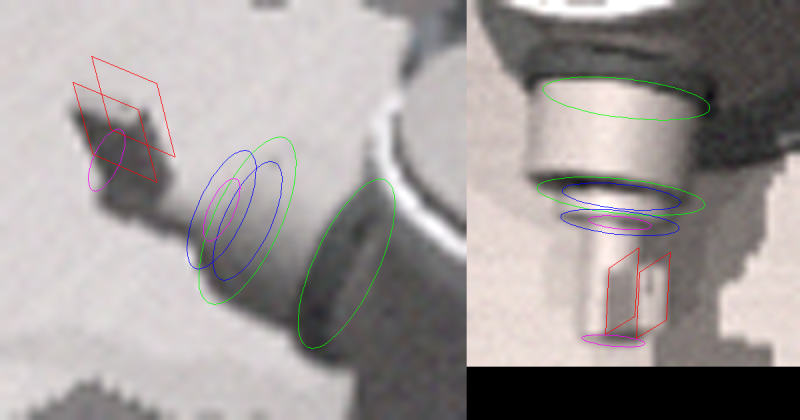

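View pics/v4.png

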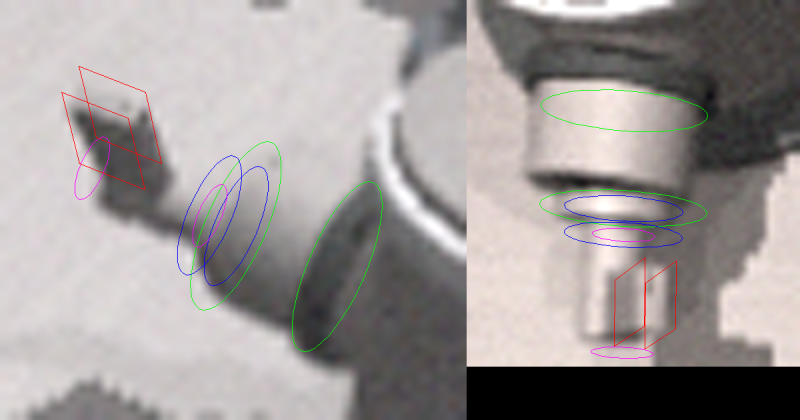

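Emit:
send_rows([
  [0,0,0,0.172],
  [0,0,0,0.172],
  [0,0,0,0.172],
  [0,0,0,0.172],
  [0,0,0,0.172],
  [0,0,0,0.172],
  [0,0,0,0.172],
  [0,0,0,0.172],
], grip=140, force=30)

```text
time: 1.1
ee_pos: [142.2, 581.0, 225.4]
tcp_rot: [2.113, -2.314, 0.009]
contact_force: [-0.4, -0.2, 0.1]
finger_gap: 38.6
```

```bash
cat >> h.py <<'E'
from scipy.spatial.transform import Rotation as Ro
def st():
    from plant import bot
    s=bot.read_state();R=Ro.from_rotvec(s['tcp_rot']).as_matrix()
    print('t',round(s['time'],2),'pos',s['ee_pos'].round(1),'yaw_toolx',np.rad2deg(np.arctan2(R[1,0],R[0,0])).round(2),'gap',round(s['finger_gap'],1),'F',s['contact_force'].round(1),'M',s['moment'].round(2),'q',s['q'].round(2))
    return s['ee_pos'],R
def togo(X):
    p,R=st();print('tool delta',(R.T@(np.array(X,float)-p)).round(1))
E
python3 - <<'E'
from h import *
T=load('top')
togo((550,255,190))
print('tray',onz(T,368.6,203.4,20))
for p in[(333,160),(402,160),(404,248),(334,249)]:print(onz(T,*p,22))
print(onz(T,57,140,40))
E
```

```text
t 1.1 pos [142.2 581.  225.4] yaw_toolx -95.18 gap 38.6 F [-0.4 -0.2  0.1] M [ 0.01  0.01 -0.05] q [ 1.66  0.04  0.08 -0.   -1.62 -1.75]
tool delta [ 287.4 -435.6   37.9]
tray [ 456.46934663 -232.9680074    20.        ]
[ 549.16031456 -156.59035717   22.        ]
[ 550.85325704 -305.30014068   22.        ]
[ 362.18556074 -306.4987989    22.        ]
[ 358.60905792 -158.01957857   22.        ]
[578.61236674 418.41479695  40.        ]
```

Emit:
send_rows([
  [32,-48,0,-0.047],
  [32,-48,0,0],
  [32,-48,0,0],
  [32,-48,2,0],
  [32,-48,2,0],
  [32,-48,2,0],
  [32,-48,2,0],
  [32,-48,2,0],
], grip=150)

```text
time: 2.1
ee_pos: [519.8, 299.1, 213.1]
tcp_rot: [2.17, -2.252, 0.012]
contact_force: [0.3, 0.9, 0.6]
finger_gap: 35.3
```

Run:
```python
from h import *
togo((551,254,150))
```

```text
t 2.1 pos [519.8 299.1 213.1] yaw_toolx -92.13 gap 35.3 F [0.3 0.9 0.6] M [ 0.21 -0.05  0.05] q [ 0.86  0.05  0.06  0.01 -1.6  -0.9 ]
tool delta [ 42.9 -33.1  63.7]
```

Emit:
send_rows([
  [11,-8,12,0],
  [11,-8,12,0],
  [11,-8,12,0],
  [10,-8,12,0],
  [0,0,10,0],
  [0,0,0,0],
  [0,0,0,0],
  [0,0,0,0],
], grip=155)

```text
time: 3.1
ee_pos: [550.9, 251.3, 150.6]
tcp_rot: [2.168, -2.251, 0.011]
contact_force: [0.5, -0.0, -0.3]
finger_gap: 33.3
```

Run:
```python
from h import *
S=grab('scene');T=grab('top')
togo((551,254,150))
crop(S,350,110,90,90,7,'pics/d1.png');crop(T,80,70,90,100,6,'pics/d2.png')
```

```text
t 3.2 pos [551.  251.2 150.7] yaw_toolx -92.17 gap 33.6 F [ 0.2 -0.4  0.6] M [ 0.03 -0.03 -0.01] q [ 0.76  0.07 -0.03  0.01 -1.48 -0.8 ]
tool delta [-2.8  0.1  0.7]
```

View pics/d1.png

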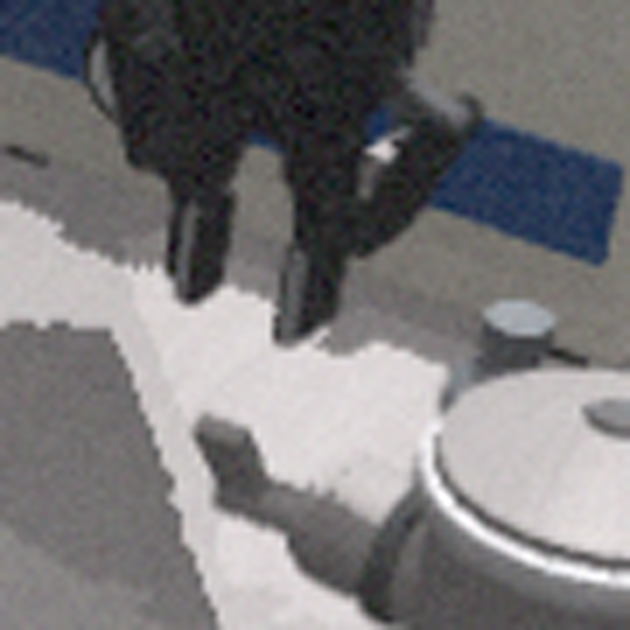

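View pics/d2.png

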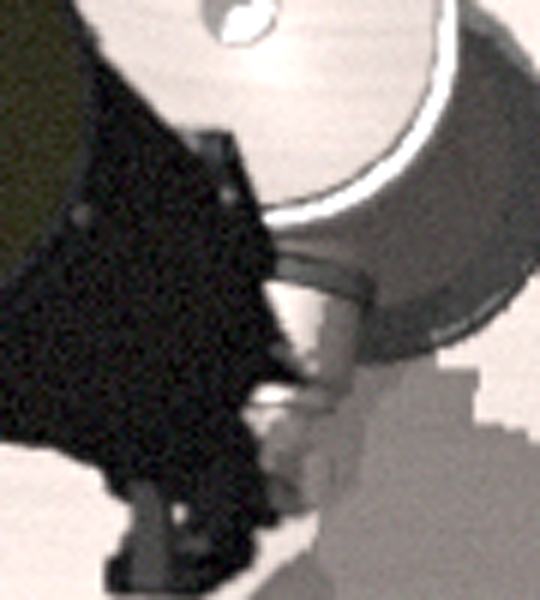

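Run:
```python
from h import *
S,T=load('scene'),load('top')
for z in(150.7,153,155): print(proj(S,(551,251.2,z)))
for x in (551-17,551+17): print([(np.array(proj(S,(x,251.2+dy,152)))-[350,110]).dot(7*np.eye(2)) for dy in(-11,11)])
# gripper-relative: point on vertical line below TCP matching handle tip in scene
for y in (250,254,258):
  for z in(104,108,112,116): print(y,z,np.round(proj(S,(552,y,z)),1))
crop(S,365,150,50,40,14,'pics/d3.png')
```

```text
(np.float64(384.34445939488944), np.float64(154.69702520320425))
(np.float64(384.46350155293925), np.float64(153.87201841907694))
(np.float64(384.5672106570121), np.float64(153.15306217447718))
[array([181.42386692, 305.70671287]), array([214.55432453, 280.79693978])]
[array([267.89962651, 339.21306359]), array([300.47468578, 313.5534715 ])]
250 104 [382.1 171.4]
250 108 [382.3 170. ]
250 112 [382.5 168.6]
250 116 [382.7 167.3]
254 104 [382.9 170.7]
254 108 [383.1 169.3]
254 112 [383.3 168. ]
254 116 [383.5 166.6]
258 104 [383.8 170. ]
258 108 [384.  168.7]
258 112 [384.2 167.3]
258 116 [384.4 165.9]
```

View pics/d3.png

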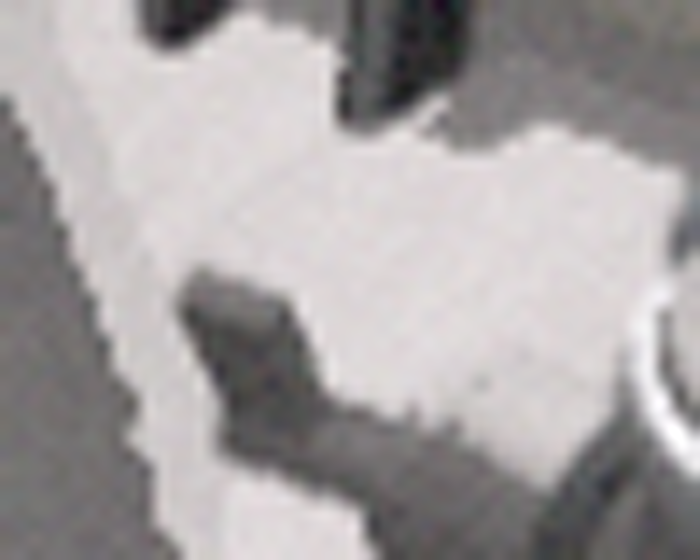

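Emit:
send_rows([
  [-2,0,12,0],
  [0,0,12,0],
  [0,0,12,0],
  [0,0,8,0],
  [0,0,6,0],
  [0,0,3,0],
  [0,0,0,0],
  [0,0,0,0],
])

```text
time: 4.2
ee_pos: [550.5, 252.4, 93.5]
tcp_rot: [2.167, -2.251, 0.011]
contact_force: [0.4, 0.3, -0.3]
finger_gap: 33.7
```

Run:
```python
from h import *
S=grab('scene');T=grab('top')
togo((551,254,95))
crop(S,355,130,70,70,8,'pics/e1.png');crop(T,80,100,80,70,8,'pics/e2.png')
```

```text
t 4.3 pos [550.5 252.4  93.5] yaw_toolx -92.16 gap 33.4 F [-0.7  0.4  0.3] M [ 0.06 -0.02 -0.02] q [ 0.76  0.09 -0.11  0.01 -1.38 -0.8 ]
tool delta [-1.6 -0.5 -1.5]
```

View pics/e1.png

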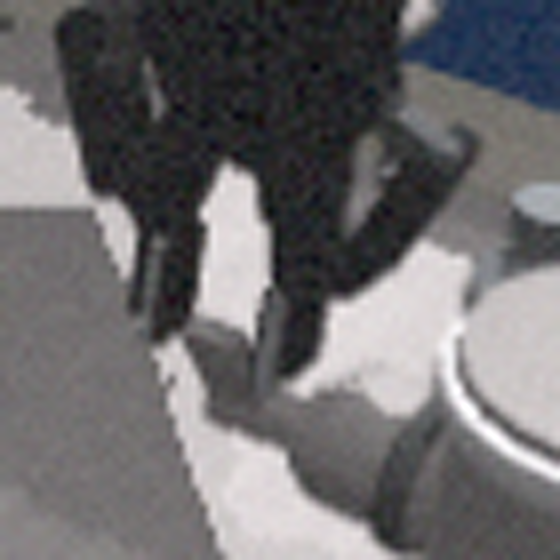

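View pics/e2.png

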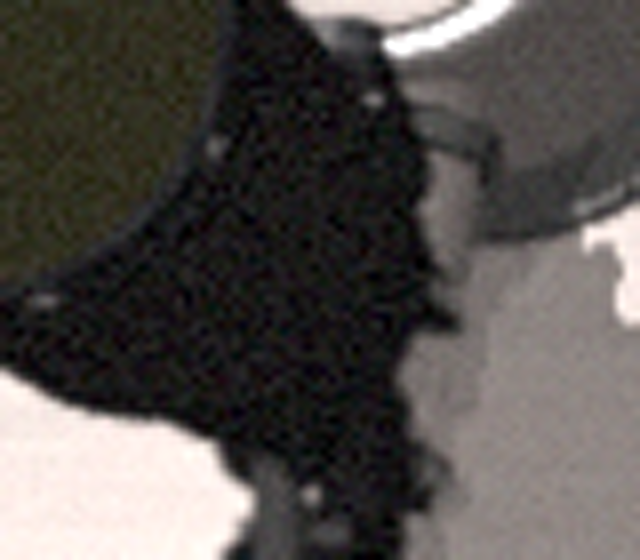

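Emit:
send_rows([
  [0,0,0,0],
  [0,0,0,0],
  [0,0,0,0],
  [0,0,0,0],
  [0,0,0,0],
  [0,0,0,0],
  [0,0,0,0],
  [0,0,0,0],
], grip=255, force=30)

```text
time: 5.3
ee_pos: [550.3, 252.1, 94.3]
tcp_rot: [2.167, -2.251, 0.011]
contact_force: [-1.2, -0.2, 0.6]
finger_gap: 19.3
```

Run:
```python
from h import *
st()
S=grab('scene');crop(S,355,130,70,70,8,'pics/e3.png')
```

```text
t 5.3 pos [550.3 252.1  94.3] yaw_toolx -92.17 gap 19.3 F [-1.2 -0.2  0.6] M [-0.13  0.26 -0.01] q [ 0.76  0.09 -0.11  0.01 -1.38 -0.8 ]
```

View pics/e3.png

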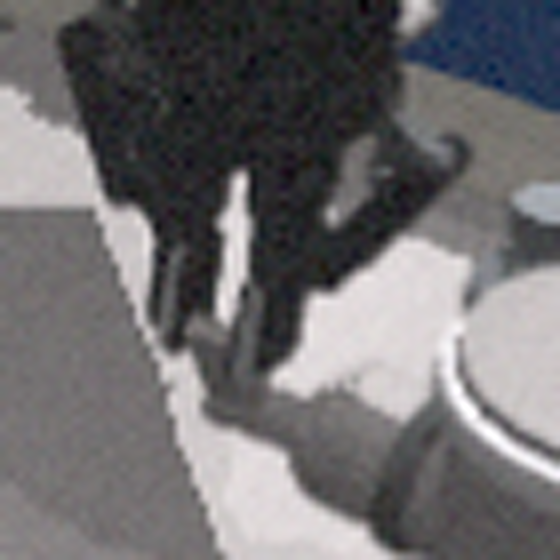

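Emit:
send_rows([
  [-2,0,-1,0],
  [-2,0,-1,0],
  [-2,0,-0.7,0],
  [-2,0,-0.6,0],
  [-2,0,-0.4,0],
  [-2,0,-0.3,0],
  [-2,0,-0.1,0],
  [-2,0,0,0],
])

```text
time: 6.35
ee_pos: [549.9, 255.6, 95.9]
tcp_rot: [2.139, -2.243, 0.028]
contact_force: [-0.5, -8.3, 1.8]
finger_gap: 18.7
```

Run:
```python
from h import *
st()
S=grab('scene');crop(S,355,130,70,70,8,'pics/e4.png')
```

```text
t 6.35 pos [549.9 255.6  95.9] yaw_toolx -92.72 gap 18.7 F [-0.5 -8.3  1.8] M [-2.74  0.54 -0.28] q [ 0.78  0.11 -0.09  0.02 -1.41 -0.83]
```

View pics/e4.png

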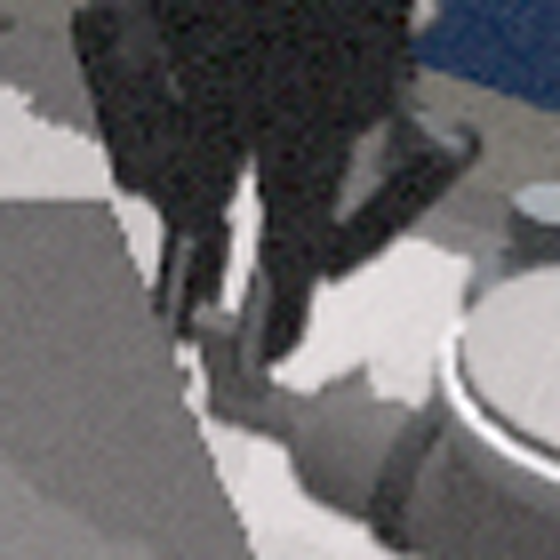

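Emit:
send_rows([
  [-4,0,-0.6,0],
  [-4,0,-0.6,0],
  [-4,0,-0.5,0],
  [-4,0,-0.4,0],
  [-4,0,-0.3,0],
  [-4,0,-0.2,0],
  [-4,0,0,0],
  [-4,0,0,0],
])

```text
time: 7.4
ee_pos: [550.0, 264.4, 99.7]
tcp_rot: [2.093, -2.228, 0.064]
contact_force: [-2.5, -12.4, 4.8]
finger_gap: 19.0
```

Run:
```python
from h import *
st()
S=grab('scene');T=grab('top');crop(S,355,130,70,70,8,'pics/e5.png');crop(T,80,80,80,70,8,'pics/e5t.png')
```

```text
t 7.4 pos [550.  264.4  99.7] yaw_toolx -93.52 gap 19.0 F [ -2.5 -12.4   4.8] M [-4.49  0.91 -0.3 ] q [ 0.8   0.15 -0.05  0.04 -1.45 -0.87]
```

View pics/e5.png

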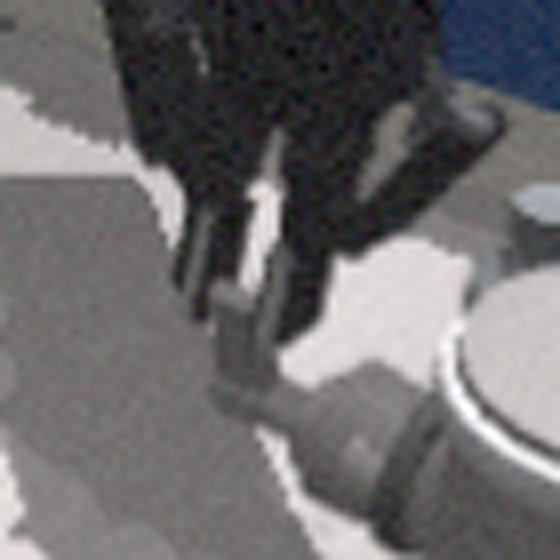

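Emit:
send_rows([
  [-7,0,-0.3,0],
  [-7,0,0,0],
  [-7,0,0.4,0],
  [-7,0,0.8,0],
  [0,0,0,0],
  [0,0,0,0],
  [0,0,0,0],
  [0,0,0,0],
], force=22)

```text
time: 8.5
ee_pos: [553.2, 283.3, 103.5]
tcp_rot: [2.079, -2.225, 0.084]
contact_force: [-1.7, -3.4, 0.9]
finger_gap: 19.1
```

Run:
```python
from h import *
p,R=st();print(R.round(3))
S=grab('scene');T=grab('top');crop(S,355,130,70,70,8,'pics/e6.png');crop(T,80,80,80,70,8,'pics/e6t.png')
```

```text
t 8.5 pos [553.2 283.3 103.5] yaw_toolx -93.79 gap 19.1 F [-1.7 -3.4  0.9] M [-0.88  0.14 -0.03] q [ 0.82  0.19 -0.01  0.05 -1.47 -0.9 ]
[[-0.066 -0.997 -0.032]
 [-0.992  0.069 -0.105]
 [ 0.107  0.025 -0.994]]
```

View pics/e6.png

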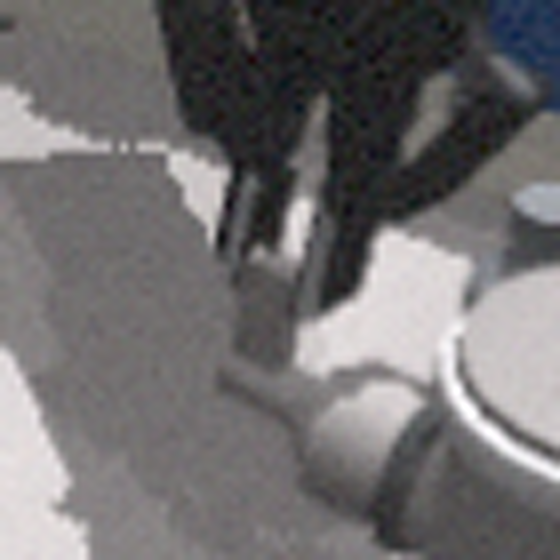

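View pics/e6t.png

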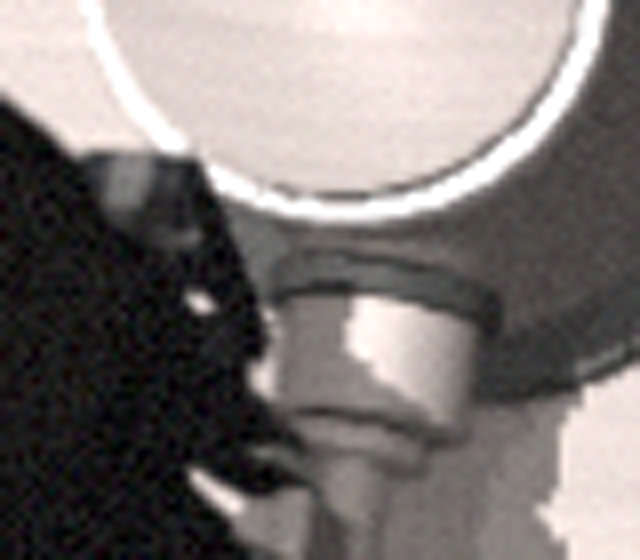

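Emit:
send_rows([
  [-6,0.6,1.5,0],
  [-6,0.6,2,0],
  [-6,0.6,2,0],
  [0,0,0,0],
  [0,0,0,0],
  [0,0,0,0],
  [0,0,0,0],
  [0,0,0,0],
])

```text
time: 9.6
ee_pos: [554.3, 295.8, 101.3]
tcp_rot: [2.073, -2.225, 0.098]
contact_force: [-0.5, -4.5, 1.2]
finger_gap: 19.0
```

Run:
```python
from h import *
p,R=st();print(R.round(3))
S=grab('scene');T=grab('top');crop(S,355,130,70,70,8,'pics/e7.png');crop(T,80,80,80,70,8,'pics/e7t.png')
```

```text
t 9.6 pos [554.3 295.8 101.3] yaw_toolx -93.97 gap 19.0 F [-0.5 -4.5  1.2] M [-1.13  0.19 -0.  ] q [ 0.84  0.21  0.01  0.06 -1.47 -0.92]
[[-0.069 -0.997 -0.028]
 [-0.991  0.072 -0.114]
 [ 0.116  0.02  -0.993]]
```

View pics/e7.png

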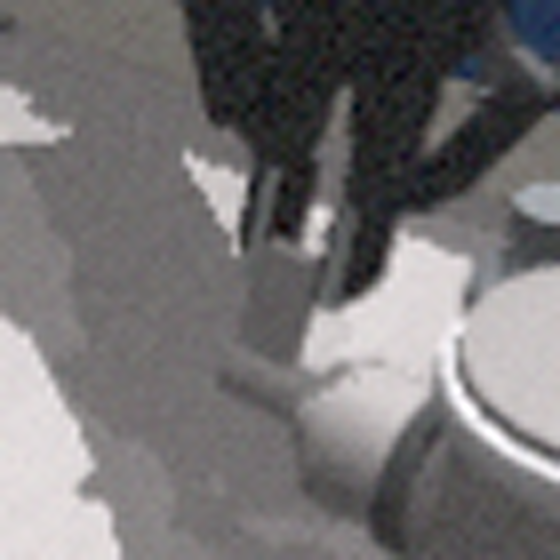

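View pics/e7t.png

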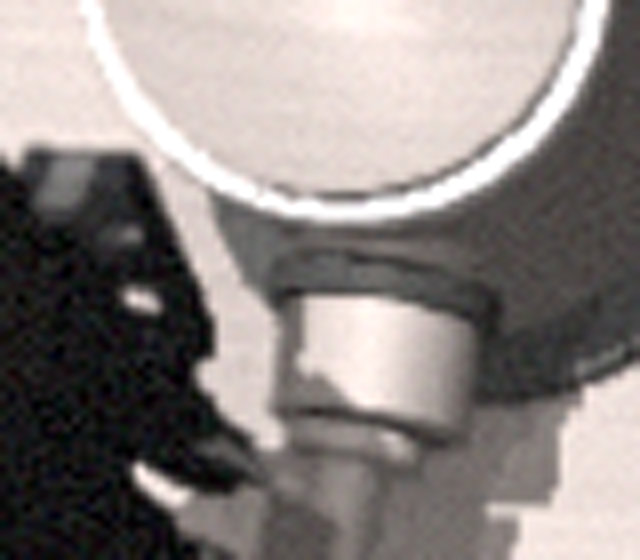

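Run:
```python
from h import *
S,T=load('scene'),load('top')
def onx(u,v,x):
    o,d=ray(S,u,v);return (o+d*(x-o[0])/d[0]).round(1)
for nm,p in dict(home=(381.8,170.7),e6=(355+262/8-.5,130+257/8-.5),e7=(355+283/8-.5,130+252/8-.5)).items(): print(nm,onx(*p,550),onx(*p,553))
crop(S,370,145,45,40,14,'pics/e8.png')
```

```text
home [550.  252.  104.2] [553.  245.9 108.4]
e6 [550.  274.4 119.8] [553.  268.2 123.9]
e7 [550.  288.5 114.9] [553.  282.2 119.1]
```

View pics/e8.png

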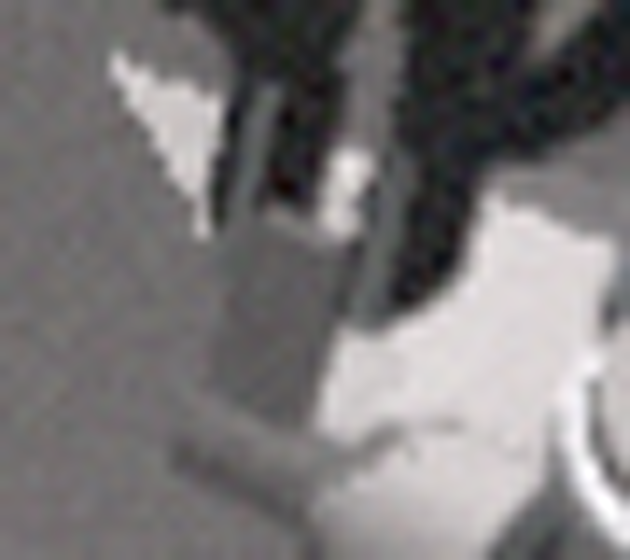

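Emit:
send_rows([
  [0,0,0,0],
  [0,0,0,0],
  [0,0,0,0],
  [5,0,3,0],
  [5,0,4,0],
  [0,0,0,0],
  [0,0,0,0],
  [0,0,0,0],
], grip=160)

```text
time: 10.7
ee_pos: [553.5, 286.9, 94.7]
tcp_rot: [2.078, -2.227, 0.094]
contact_force: [0.4, 0.6, 0.7]
finger_gap: 31.7
```

Run:
```python
from h import *
p,R=st();print(R.round(3))
S=grab('scene');T=grab('top');crop(S,370,145,45,40,14,'pics/e9.png')
```

```text
t 10.7 pos [553.5 286.9  94.7] yaw_toolx -93.91 gap 31.7 F [0.4 0.6 0.7] M [ 0.31 -0.07  0.02] q [ 0.83  0.2  -0.02  0.05 -1.46 -0.91]
[[-0.068 -0.997 -0.027]
 [-0.992  0.07  -0.109]
 [ 0.111  0.019 -0.994]]
```

View pics/e9.png

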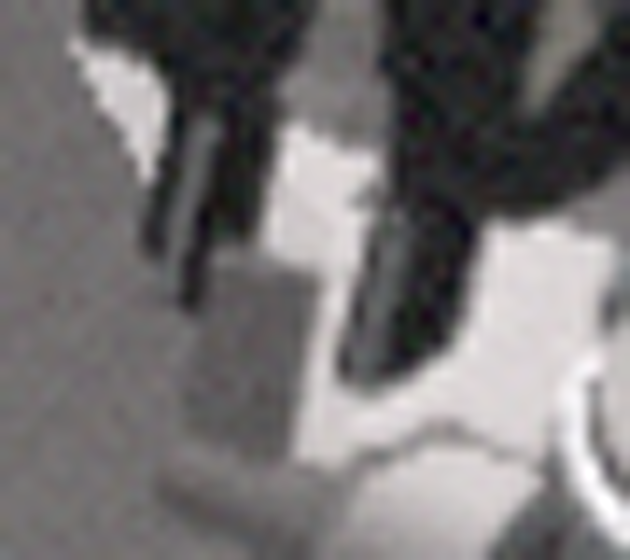

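Emit:
send_rows([
  [0,2,0,0],
  [0,0,0,0],
  [0,0,0,0],
  [0,0,0,0],
  [0,0,0,0],
  [0,0,0,0],
  [-5,0.3,0.5,0],
  [-5,0.3,0.5,0],
], grip=255, force=40)

```text
time: 11.8
ee_pos: [552.3, 292.7, 94.3]
tcp_rot: [2.071, -2.226, 0.104]
contact_force: [0.6, -10.0, 4.6]
finger_gap: 18.6
```

Run:
```python
from h import *
p,R=st();print(R.round(3))
S=grab('scene');T=grab('top');crop(S,370,145,45,40,14,'pics/f1.png')
```

```text
t 11.8 pos [552.3 292.7  94.3] yaw_toolx -94.07 gap 18.6 F [  0.6 -10.    4.6] M [-3.43 -0.34 -0.01] q [ 0.84  0.21 -0.01  0.06 -1.46 -0.92]
[[-0.07  -0.997 -0.027]
 [-0.99   0.073 -0.118]
 [ 0.119  0.018 -0.993]]
```

View pics/f1.png

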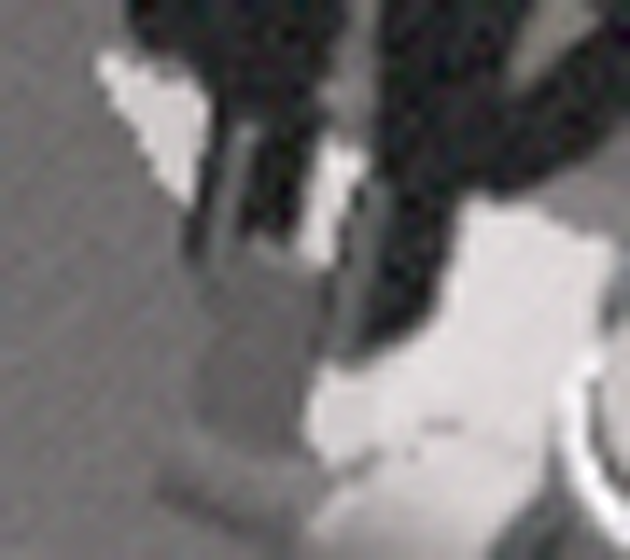

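Emit:
send_rows([
  [-6,0.4,1,0],
  [-6,0.4,1,0],
  [0,0,0,0],
  [0,0,0,0],
  [0,0,0,0],
  [0,0,0,0],
  [0,0,0,0],
  [0,0,0,0],
])

```text
time: 12.9
ee_pos: [553.5, 298.1, 93.4]
tcp_rot: [2.06, -2.222, 0.118]
contact_force: [0.2, -1.6, 1.2]
finger_gap: 18.6
```

Run:
```python
from h import *
p,R=st();print(R.round(3))
S=grab('scene');T=grab('top');crop(S,370,145,45,40,14,'pics/f2.png');crop(T,100,100,60,60,10,'pics/f2t.png')
```

```text
t 12.9 pos [553.5 298.1  93.4] yaw_toolx -94.27 gap 18.6 F [ 0.2 -1.6  1.2] M [-0.69 -0.2   0.07] q [ 0.85  0.22  0.    0.07 -1.47 -0.94]
[[-0.074 -0.997 -0.027]
 [-0.988  0.077 -0.131]
 [ 0.133  0.017 -0.991]]
```

View pics/f2.png

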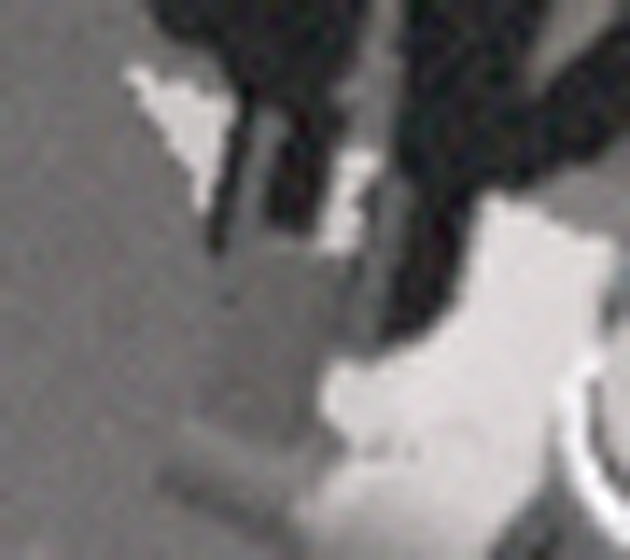

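View pics/f2t.png

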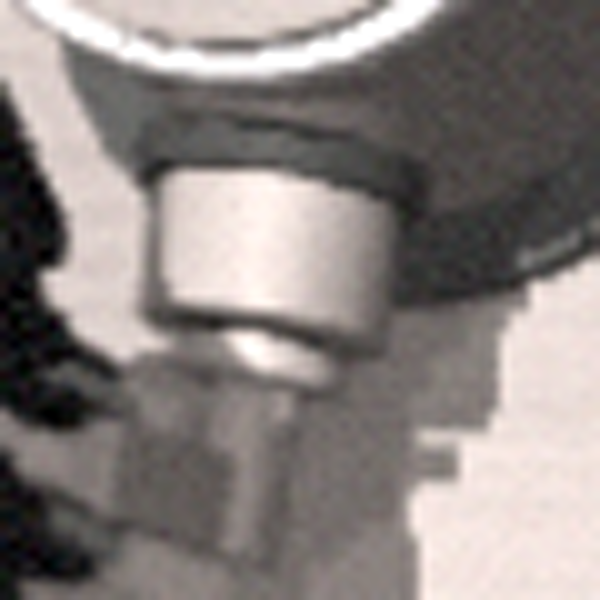

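Emit:
send_rows([
  [0,0,0,0],
  [0,0,0,0],
  [0,0,0,0],
  [7,0,1,0],
  [7,0,1,0],
  [0,0,0,0],
  [0,0,0,0],
  [0,0,0,0],
], grip=165)

```text
time: 14.0
ee_pos: [551.0, 285.6, 92.2]
tcp_rot: [2.063, -2.223, 0.111]
contact_force: [-1.9, 1.8, 0.3]
finger_gap: 30.0
```

Run:
```python
from h import *
p,R=st()
S=grab('scene');T=grab('top');crop(S,370,145,45,40,14,'pics/f3.png');crop(T,100,100,60,60,10,'pics/f3t.png')
```

```text
t 14.0 pos [551.  285.6  92.2] yaw_toolx -94.2 gap 30.0 F [-1.9  1.8  0.3] M [ 0.83  0.52 -0.11] q [ 0.84  0.2  -0.02  0.06 -1.46 -0.92]
```

View pics/f3.png

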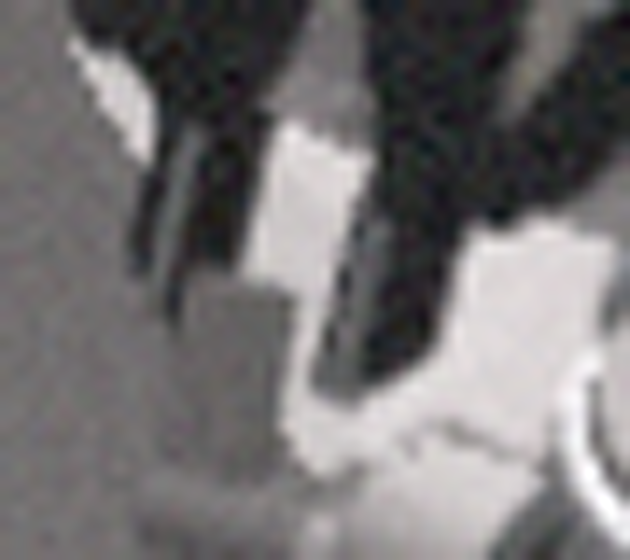

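View pics/f3t.png

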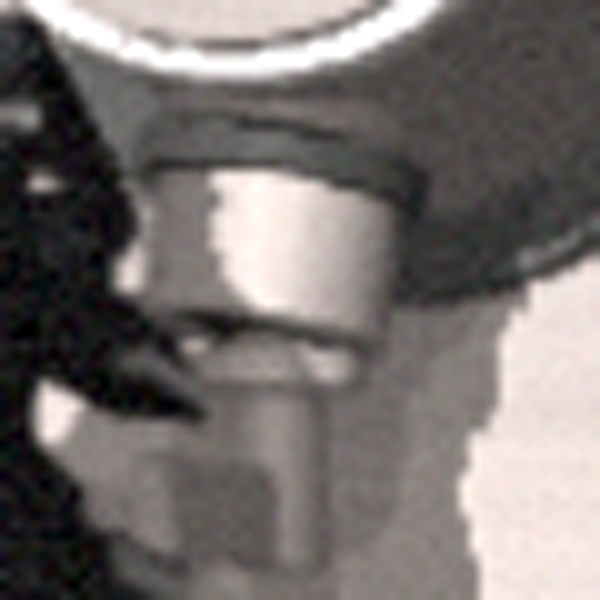

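Run:
```python
from h import *
S,T=load('scene'),load('top')
for p in [(175,500),(225,500),(275,500),(300,560)]: print(p,[onz(T,100+p[0]/10-.5,100+p[1]/10-.5,z).round(0) for z in(75,95,105)])
print(tri(S,(370+235/14-.5,145+275/14-.5),T,(100+165/10-.5,100+505/10-.5)))
print(tri(S,(370+285/14-.5,145+290/14-.5),T,(100+175/10-.5,100+460/10-.5)))
print(tri(S,(370+185/14-.5,145+270/14-.5),T,(100+178/10-.5,100+555/10-.5)))
```

```text
(175, 500) [array([554., 287.,  75.]), array([550., 282.,  95.]), array([548., 279., 105.])]
(225, 500) [array([554., 277.,  75.]), array([550., 272.,  95.]), array([548., 269., 105.])]
(275, 500) [array([554., 268.,  75.]), array([550., 262.,  95.]), array([548., 260., 105.])]
(300, 560) [array([542., 262.,  75.]), array([539., 257.,  95.]), array([537., 255., 105.])]
(array([546.16842624, 279.41533136, 108.55104087]), np.float64(0.34111546867930637))
(array([555.68491892, 278.22773981, 109.53547985]), np.float64(1.7974241071747334))
(array([537.01821769, 277.35541599, 106.79263337]), np.float64(0.2690642613934649))
```

Emit:
send_rows([
  [4,2,1,0],
  [4,2,1,0],
  [0,0,0,0],
  [0,0,0,0],
  [0,0,0,0],
  [0,0,0,0],
  [-5,0,0,0],
  [-5,0,0,0],
], grip=255, force=50)

```text
time: 15.1
ee_pos: [547.6, 291.4, 92.7]
tcp_rot: [2.07, -2.226, 0.11]
contact_force: [-0.3, -3.7, 1.4]
finger_gap: 18.6
```

Run:
```python
from h import *
p,R=st();print(R.round(3))
S=grab('scene');T=grab('top');crop(S,370,145,45,40,14,'pics/f4.png');crop(T,100,100,60,60,10,'pics/f4t.png')
```

```text
t 15.1 pos [547.6 291.4  92.7] yaw_toolx -94.09 gap 18.6 F [-0.3 -3.7  1.4] M [-1.28 -0.18 -0.16] q [ 0.85  0.19 -0.03  0.06 -1.46 -0.93]
[[-0.071 -0.997 -0.024]
 [-0.99   0.073 -0.12 ]
 [ 0.122  0.015 -0.992]]
```

View pics/f4.png

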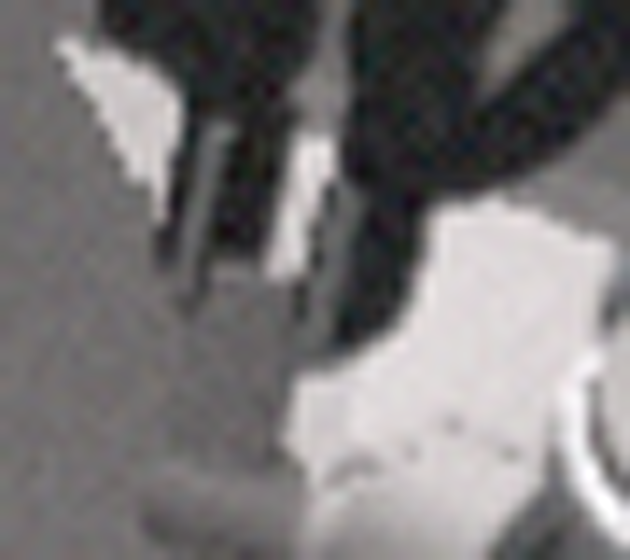

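View pics/f4t.png

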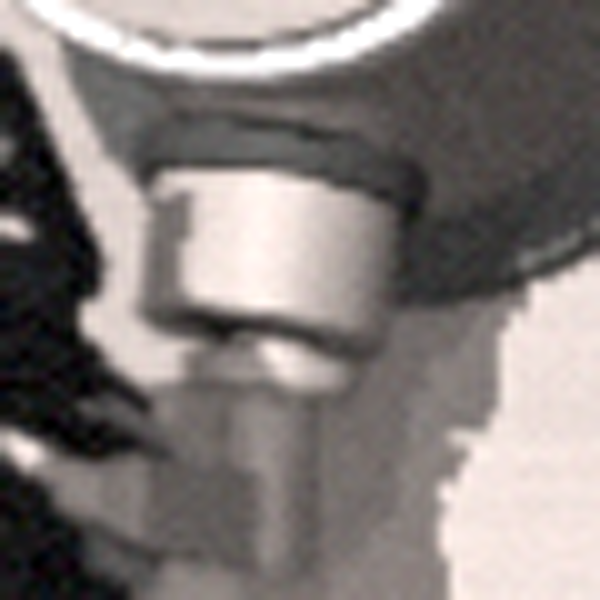

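Emit:
send_rows([
  [0,4,0,0],
  [0,4,0,0],
  [0.2,5,0,0],
  [0.2,5,0,0],
  [0.2,5,0,0],
  [0.2,5,0,0],
  [0.2,5,0,0],
  [0.2,5,0,0],
])

```text
time: 16.2
ee_pos: [506.4, 294.2, 92.2]
tcp_rot: [2.072, -2.225, 0.106]
contact_force: [0.2, 0.3, -2.4]
finger_gap: 18.5
```

Run:
```python
from h import *
p,R=st();print(R.round(3))
S=grab('scene');T=grab('top');crop(S,350,130,65,60,11,'pics/f5.png');crop(T,90,100,70,70,9,'pics/f5t.png')
```

```text
t 16.2 pos [506.4 294.2  92.2] yaw_toolx -94.02 gap 18.5 F [ 0.2  0.3 -2.4] M [ 0.4  -0.03 -0.06] q [ 0.9   0.11 -0.12  0.05 -1.45 -0.98]
[[-0.07  -0.997 -0.025]
 [-0.99   0.072 -0.118]
 [ 0.12   0.017 -0.993]]
```

View pics/f5.png

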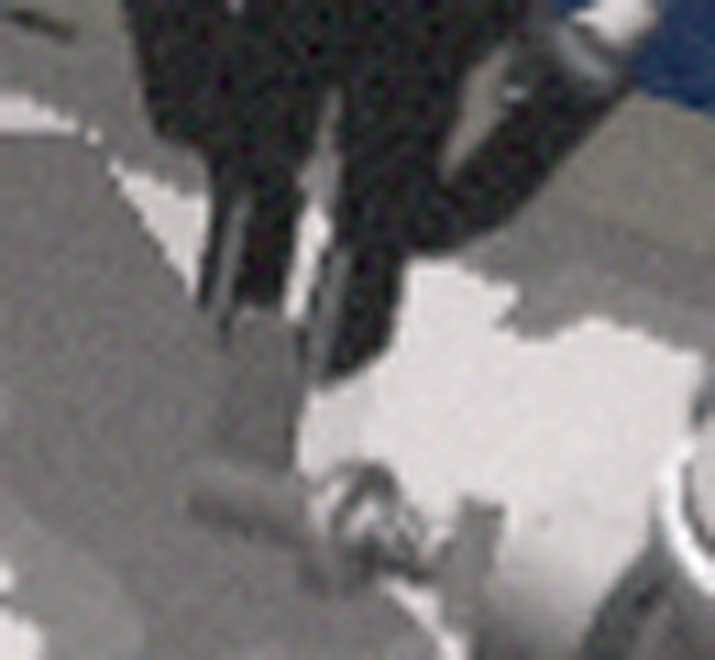

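View pics/f5t.png

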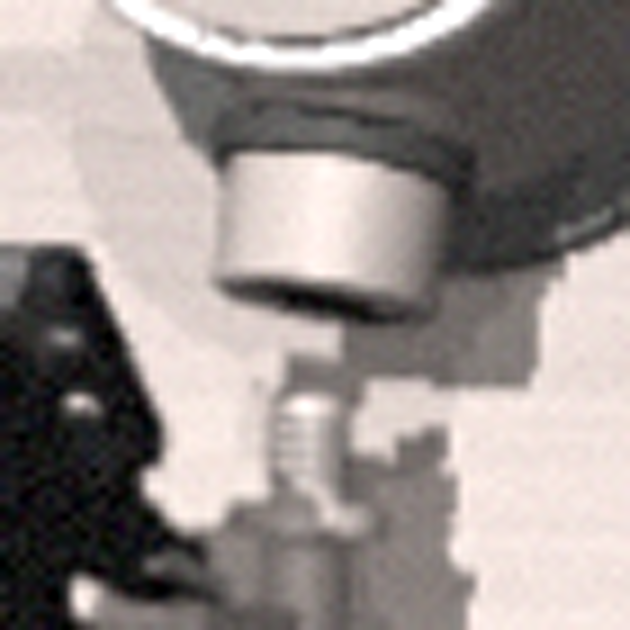

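Run:
```python
from h import *
togo((485,294,190)); p,R=st()
print((R.T@np.array([-29,-527,0])).round(1), R.T@np.array([0,0,-100.]))
```

```text
t 16.3 pos [506.5 294.2  92.4] yaw_toolx -94.01 gap 18.7 F [-0.2 -0.  -1.1] M [ 0.46 -0.08  0.05] q [ 0.9   0.11 -0.12  0.05 -1.45 -0.98]
tool delta [ 13.4  23.  -96.3]
t 16.3 pos [506.5 294.2  92.4] yaw_toolx -94.01 gap 18.7 F [-0.2 -0.  -1.1] M [ 0.46 -0.08  0.05] q [ 0.9   0.11 -0.12  0.05 -1.45 -0.98]
[523.9  -9.   63.2] [-11.99330373  -1.63874711  99.26467233]
```

Emit:
send_rows([
  [0,8,0,0],
  [0,8,-6,0],
  [1,6,-14,0],
  [2,0,-16,0],
  [2,0,-16,0],
  [2,0,-16,0],
  [2,0,-16,0],
  [2,0,-14,0],
])

```text
time: 17.3
ee_pos: [485.2, 296.8, 199.3]
tcp_rot: [2.074, -2.226, 0.106]
contact_force: [0.4, -0.4, -1.0]
finger_gap: 18.3
```

Run:
```python
from h import *
togo((455,-233,190))
S=grab('scene');cv2.imwrite('pics/g1.png',S['pixels'][:,:,::-1])
```

```text
t 17.3 pos [485.2 296.8 199.3] yaw_toolx -94.01 gap 18.3 F [ 0.4 -0.4 -1. ] M [ 0.44 -0.04 -0.02] q [ 0.93  0.03 -0.    0.05 -1.64 -1.  ]
tool delta [525.8  -8.1  72. ]
```

View pics/g1.png

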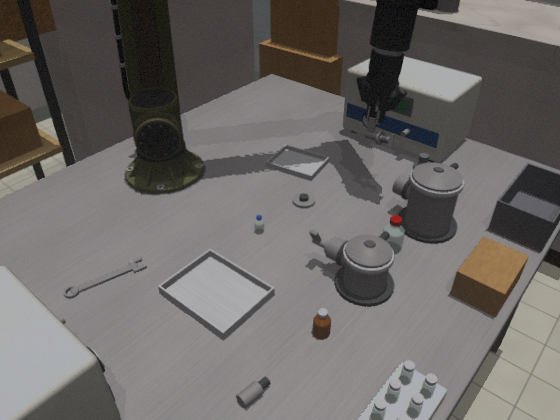

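Emit:
send_rows([
  [20,0,2,0],
  [40,2,4,0],
  [45,4,5,0],
  [45,4,5,0],
  [45,4,5,0],
  [45,4,5,0],
  [45,4,5,0],
  [45,4,5,0],
])

```text
time: 18.35
ee_pos: [431.2, -45.1, 202.1]
tcp_rot: [2.075, -2.222, 0.106]
contact_force: [0.8, -0.1, -1.8]
finger_gap: 18.6
```

Run:
```python
from h import *
togo((425,-233,170))
```

```text
t 18.35 pos [431.2 -45.1 202.1] yaw_toolx -93.86 gap 18.6 F [ 0.8 -0.1 -1.8] M [ 0.39 -0.14  0.03] q [ 0.45 -0.4  -0.39  0.1  -1.66 -0.52]
tool delta [182.6  -7.4  54.3]
```

Emit:
send_rows([
  [40,-2,7,0],
  [40,-2,8,0],
  [40,-2,8,0],
  [35,-1,8,0],
  [20,0,8,0],
  [6,0,8,0],
  [0,0,6,0],
  [0,0,0,0],
])

```text
time: 19.35
ee_pos: [416.7, -242.0, 167.3]
tcp_rot: [2.067, -2.227, 0.101]
contact_force: [-0.3, 0.1, -1.6]
finger_gap: 18.3
```

Run:
```python
from h import *
togo((425,-233,90));p,R=st();print(R.round(3))
S=grab('scene');T=grab('top');crop(S,140,190,160,150,4,'pics/g2.png');crop(T,300,130,140,140,4,'pics/g2t.png')
```

```text
t 19.35 pos [ 416.7 -242.   167.3] yaw_toolx -94.2 gap 18.3 F [-0.3  0.1 -1.6] M [ 0.38 -0.06 -0.01] q [-0.01 -0.31 -0.39  0.12 -1.51 -0.07]
tool delta [-18.7  -9.2  75.4]
t 19.35 pos [ 416.7 -242.   167.3] yaw_toolx -94.2 gap 18.3 F [-0.3  0.1 -1.6] M [ 0.38 -0.06 -0.01] q [-0.01 -0.31 -0.39  0.12 -1.51 -0.07]
[[-0.073 -0.997 -0.029]
 [-0.99   0.076 -0.118]
 [ 0.12   0.02  -0.993]]
```

View pics/g2.png

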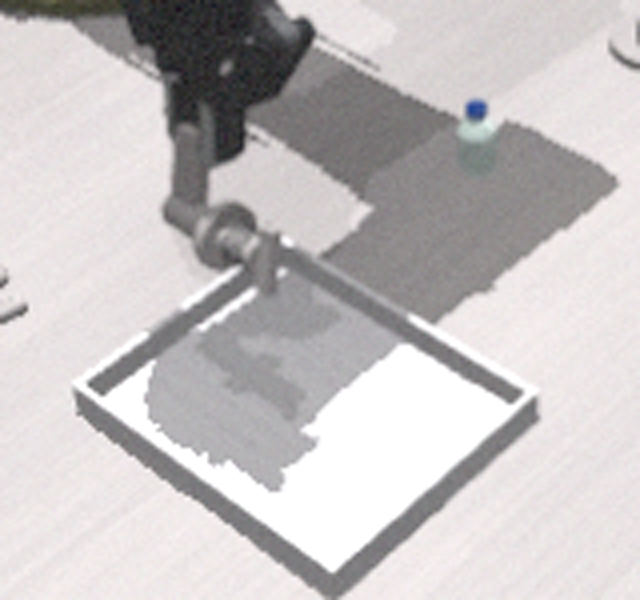

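View pics/g2t.png

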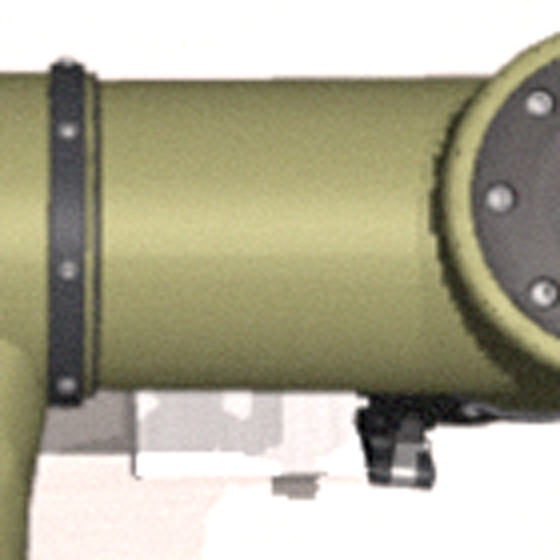

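Emit:
send_rows([
  [-4,-2,12,0],
  [-4,-2,14,0],
  [-4,-2,14,0],
  [-4,-2,14,0],
  [-4,-1,14,0],
  [-3,0,12,0],
  [0,0,4,0],
  [0,0,0,0],
])

```text
time: 20.45
ee_pos: [426.0, -227.6, 74.8]
tcp_rot: [2.07, -2.224, 0.102]
contact_force: [-0.1, -0.1, -2.4]
finger_gap: 18.2
```

Run:
```python
from h import *
togo((425,-228,50))
S=grab('scene');crop(S,140,190,160,150,4,'pics/g3.png')
```

```text
t 20.45 pos [ 426.  -227.6   74.8] yaw_toolx -94.04 gap 18.2 F [-0.1 -0.1 -2.4] M [ 0.43 -0.09 -0.05] q [ 0.02 -0.27 -0.53  0.12 -1.34 -0.12]
tool delta [-2.5  0.5 24.7]
```

View pics/g3.png

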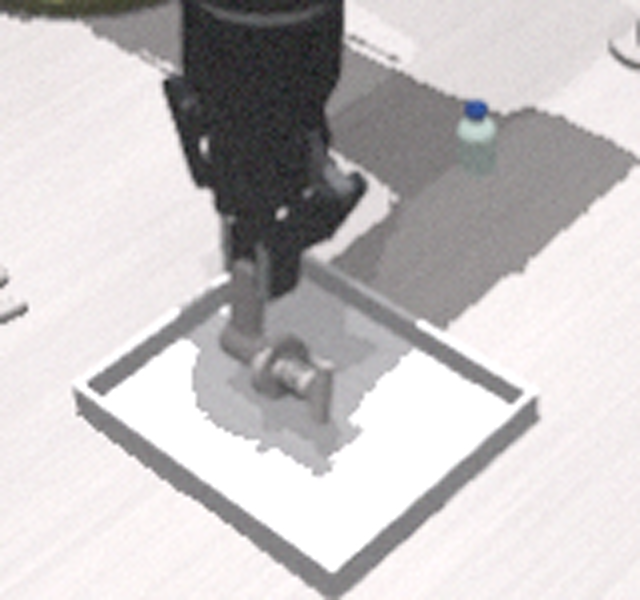

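Emit:
send_rows([
  [-2,0,6,0],
  [-1,0,6,0],
  [0,0,5,0],
  [0,0,3,0],
  [0,0,3,0],
  [0,0,0,0],
  [0,0,0,0],
  [0,0,0,0],
])

```text
time: 21.5
ee_pos: [426.4, -227.6, 51.6]
tcp_rot: [2.071, -2.226, 0.105]
contact_force: [-0.4, 0.5, -1.3]
finger_gap: 18.5
```

Run:
```python
from h import *
togo((425,-228,45))
S=grab('scene');crop(S,170,220,80,75,8,'pics/g4.png')
```

```text
t 21.5 pos [ 426.4 -227.6   51.6] yaw_toolx -94.07 gap 18.5 F [-0.4  0.5 -1.3] M [ 0.41 -0.04  0.03] q [ 0.02 -0.25 -0.56  0.12 -1.29 -0.13]
tool delta [-0.3  1.3  6.6]
```

View pics/g4.png

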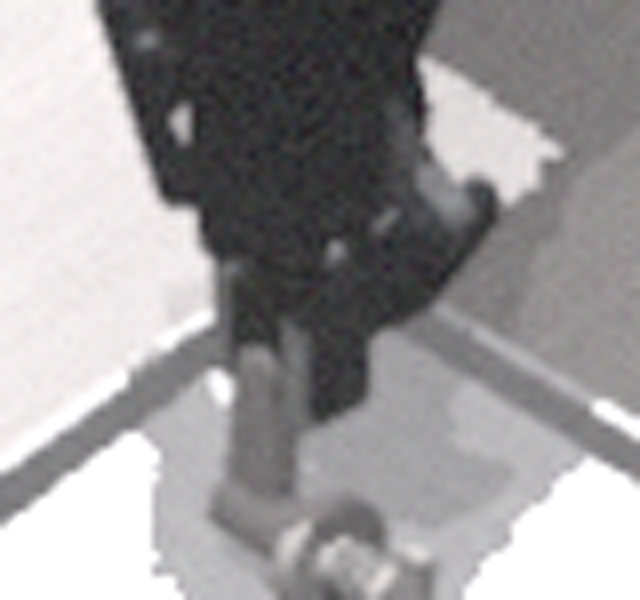

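Emit:
send_rows([
  [0,0,2,0],
  [0,0,2,0],
  [0,0,2,0],
  [0,0,1,0],
  [0,0,0,0],
  [0,0,0,0],
  [0,0,0,0],
  [0,0,0,0],
])

```text
time: 22.55
ee_pos: [426.4, -228.5, 44.4]
tcp_rot: [2.071, -2.226, 0.105]
contact_force: [-0.4, 0.4, -1.0]
finger_gap: 18.7
```

Run:
```python
from h import *
st()
S=grab('scene');crop(S,170,230,90,90,6,'pics/g5.png')
```

```text
t 22.55 pos [ 426.4 -228.5   44.4] yaw_toolx -94.07 gap 18.7 F [-0.4  0.4 -1. ] M [ 0.43 -0.02  0.08] q [ 0.02 -0.25 -0.57  0.12 -1.28 -0.13]
```

View pics/g5.png

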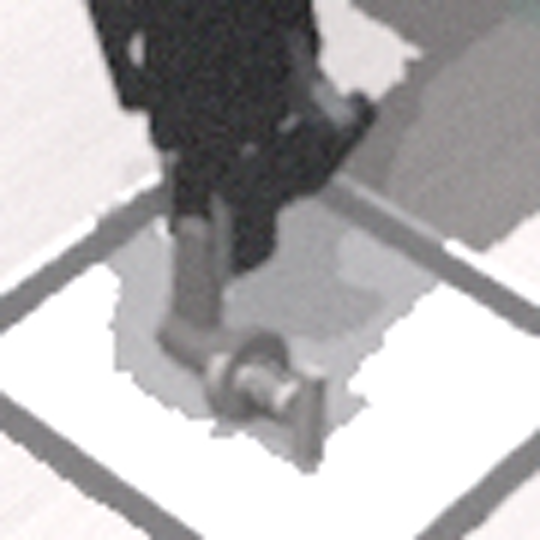

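Emit:
send_rows([
  [0,0,2,0],
  [0,0,2,0],
  [0,0,1,0],
  [0,0,1,0],
  [0,0,0,0],
  [0,0,0,0],
  [0,0,0,0],
  [0,0,0,0],
])

```text
time: 23.6
ee_pos: [426.8, -230.3, 43.9]
tcp_rot: [2.07, -2.224, 0.111]
contact_force: [-1.0, 0.9, 2.2]
finger_gap: 18.4
```

Run:
```python
from h import *
st()
S=grab('scene');crop(S,170,230,90,90,6,'pics/g6.png')
```

```text
t 23.6 pos [ 426.8 -230.3   43.9] yaw_toolx -94.05 gap 18.4 F [-1.   0.9  2.2] M [ 0.69  0.34 -0.05] q [ 0.02 -0.25 -0.57  0.13 -1.27 -0.13]
```

View pics/g6.png

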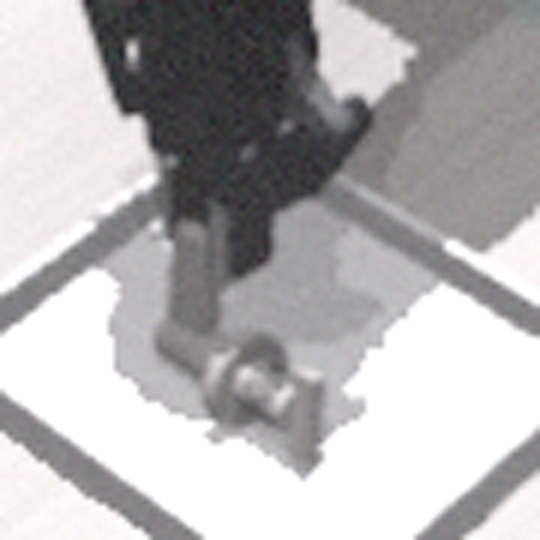

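Emit:
send_rows([
  [0,0,0,0],
  [0,0,0,0],
  [0,0,0,0],
  [0,0,0,0],
  [0,0,0,0],
  [0,0,-5,0],
  [0,0,-10,0],
  [0,0,-15,0],
], grip=130, force=20)

```text
time: 24.65
ee_pos: [427.1, -226.7, 74.3]
tcp_rot: [2.069, -2.223, 0.11]
contact_force: [-0.1, -0.9, 0.1]
finger_gap: 41.8
```

Emit:
send_rows([
  [0,0,-20,0],
  [0,0,-25,0],
  [0,0,-25,0],
  [0,0,-20,0],
  [0,0,-10,0],
  [0,0,0,0],
  [0,0,0,0],
  [0,0,0,0],
])

```text
time: 25.65
ee_pos: [430.4, -213.6, 182.9]
tcp_rot: [2.072, -2.226, 0.117]
contact_force: [0.2, 0.2, 0.8]
finger_gap: 42.0
```

Run:
```python
from h import *
st()
S=grab('scene');crop(S,150,200,140,140,4,'pics/h1.png')
```

```text
t 25.65 pos [ 430.4 -213.6  182.9] yaw_toolx -94.06 gap 42.0 F [0.2 0.2 0.8] M [ 0.34 -0.04  0.04] q [ 0.06 -0.32 -0.37  0.12 -1.54 -0.13]
```

View pics/h1.png

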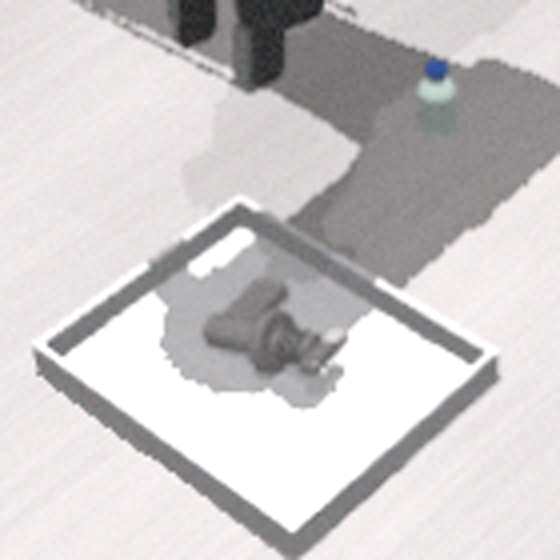

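Run:
```python
from h import *
S=load('scene')
for p in [(265,297),(335,345)]: print(onz(S,150+p[0]/4-.5,200+p[1]/4-.5,20).round(0))
from plant import bot
bot.sign_off()
```

```text
[ 429. -205.   20.]
[ 482. -206.   20.]
the job is handed in; nothing more can be done
```

The plug from the taller chamber is out of its port and lying in the larger aluminium tray. The gripper has let go and is clear, and I handed the job in at about 25.7 s of the 42 s allowed.

- **Turning:** I gripped the handle with the jaws along the port axis and swung it anticlockwise to past upright. That took two regrips, because the pads slipped along the handle.
- **Drawing out:** The plug slid out with almost no force. In both cameras its nose stood clear of the port mouth, by about 11 mm in the top view.
- **Last checks:** The plug lies on its side with its handle fallen to the left. I put the handle end at about (429, -205) mm and the nose end at about (482, -206) mm. The tray spans roughly x 360–550 mm and y -306 to -157 mm, so both are inside. The gripper is at z ≈ 183 mm, open, with no contact force.

**What disagreed or was not measured:**
- At the start the handle tip measured 8–10 mm lower than the given sizes predict, so I placed the grasp from the pictures.
- I never measured whether the handle reached its stop. I estimated its angle at 24–32 degrees left, and took the free slide as the sign that the thread had let go.
- The tool picked up a tilt of about 7 degrees while turning, and it stayed. I saw no problem from it.

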